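Recharge the LED party candles

ROBOT

A 6-joint arm with a two-finger parallel gripper is mounted at the origin on the work surface. World frame = base frame: x ahead of the robot, y to its left, z up, the work surface at z = 0. Lengths are in m, angles in degrees, forces in N, time in s.
With the tool pointing down it reaches from about 0.35 to 0.725 m from the base axis. Payload 6 kg.
Tool frame: the origin (TCP) lies at the very end of the fingers, on their centre line; the grasp point (between the pads) lies 19 mm behind it; x points along the fingers, y is the direction in which the jaws open and shut, and the axes are right-handed (so a half turn about x gives the same grasp; the last joint's range is limited). The gripper opens to 85 mm and grips with 20 to 120 N. Pads are 22 mm wide; open, the fingers measure 114 mm over their backs; the gripper's body (76 mm by 85 mm) begins 54 mm behind the grasp point. The pads swing forward as they close: fully open they stand 13 mm farther back than shut.
Start: joints at [95.724, 2.303, 4.859, 0, -92.561, -19.12], TCP at [0.139, 0.584, 0.21] pointing down, gripper open.
Joint ranges: [-146.85, 146.85], [-73.84, 115.35], [-62.03, 85.46], [-188.31, 113.3], [-161.28, -10.13], [-171.36, 171.36]. Speed limits (degrees/s): [147.25, 147.25, 172.46, 180, 180, 180].

INTERFACE

Orientations are given as [roll, pitch, yaw] about the fixed x, y, z axes, in that order (R = Rz(yaw) Ry(pitch) Rx(roll)).
In Python, from cell import readout, imaging, bot gives the robot as it stands.
- The arm moves only by the shell command python3 -m jog 'ROWS' [FORCE]. ROWS is JSON, a list of rows, each a list of 7 numbers: the shift along the world's x, y, z each as a share of 0.15 m, from -1 to 1, then the turn, a rotation vector about the world's x, y, z each as a share of 90 degrees, from -1 to 1, then the opening in per cent of the stroke, from 0 (shut) to 100 (fully open). In form: [[tx, ty, tz, rx, ry, rz, claw], ...]. A call has 1 to 20 rows; each row is the pose to reach, as a shift and turn from the pose commanded when the call began; what a row does not reach only later rows make up. A row lasts 1/12 s, in which the tool goes at most 41.7 mm and 7.16 degrees, less where a joint would pass 70% of its speed; a pose out of reach is approached as far as the arm can. A call with a number of a shift or a turn outside -1 to 1 is refused whole. A call with a gripper value outside its range is refused whole. The fingers move at their own pace and stop on an object; FORCE is the grip in N (left out, the last holds). Time passes only in rows, so rows that repeat a pose let the fingers close. It gives the time, the measured TCP pose, the force and the opening at its end, in the units of the state.
- readout.read_state(): the state, without advancing time (a new reading comes with each control period).
- imaging.snapshot(name): name is "side" or "top"; returns a dict with "image" (480x640x3 uint8, red, green, blue), "range_z" (480x640 float32, m along the optical axis (not along the pixel's ray), 0 where there is no reading), "camera_matrix" (3x3 intrinsics, pixels), "distortion" ([k1, k2, p1, p2, k3] as OpenCV has them; the pictures are not rectified), "position" and "orientation" of the camera in the world. Camera axes: x right, y down, z forward; pixel columns grow to the right and rows downward; lengths in m; the calibration is good to about 2 mm. A picture is of the moment at which its call begins.
- bot.finish_job(): hands the job in, once; it reports no verdict.
The state is a dict: "clock": time; "joints": joint angles; "dq": joint speeds; "joint_efforts": joint torques, N m; "ee_pos": TCP position; "eef_rot": TCP orientation; "ft_force": force on the tool from outside, world axes, zero at the start; "ft_torque": the same for the moment, N m; "finger_gap": finger opening in m.
Only numpy, scipy, OpenCV 4.12 (cv2) and the standard library are available. Lean on these libraries where they do the work, as an engineer would, in place of code of your own. Each camera call takes 0.05 s, during which the arm holds its last target. There are 200 camera calls.

TASK

The party table is being cleared: put the four rechargeable LED candles (white shells with an orange plastic flame) back in their charging tray, each upright and fully down in a well of its own size, large in large and small in small. Leave the three real wax candles with black wicks standing where they are.

Things in the scene. Friction and masses are not known exactly. Their poses are not given: they have to be found in the camera images.
- charger: charging tray: dark grey block 154 x 172 mm (x by y), 20 high, fixed; left or right of the candles, turned any way. Origin: centre of its underside, z up. Four round wells open at the top, 12 mm deep (floor 8 above the underside): two 70 mm wide at x=-32, y=+41 and -41; two 52 mm wide at x=+41, y=+41 and -41 (mm). Finger room beside a candle in its well is greatest along the tray's diagonals.
- led_big_a_center (a point): large LED candle (one of two alike): white plastic cylinder, 54 mm in diameter, shell 54 mm high, with an orange flame-shaped tip (22 wide, 14 high) on top, 68 mm high in all; about 90 g, loose, upright. The point is on its axis, half-way up the shell, 27 mm above its base; z up.
- led_big_b_center (a point): large LED candle (one of two alike): white plastic cylinder, 54 mm in diameter, shell 54 mm high, with an orange flame-shaped tip (22 wide, 14 high) on top, 68 mm high in all; about 90 g, loose, upright. The point is on its axis, half-way up the shell, 27 mm above its base; z up.
- led_small_a_center (a point): small LED candle (one of two alike): white plastic cylinder, 36 mm in diameter, shell 38 mm high, with an orange flame-shaped tip (15 wide, 13 high) on top, 51 mm high in all; about 45 g, loose, upright. The point is on its axis, half-way up the shell, 19 mm above its base; z up.
- led_small_b_center (a point): small LED candle (one of two alike): white plastic cylinder, 36 mm in diameter, shell 38 mm high, with an orange flame-shaped tip (15 wide, 13 high) on top, 51 mm high in all; about 45 g, loose, upright. The point is on its axis, half-way up the shell, 19 mm above its base; z up.
- wax_votive_center (a point): wax votive candle, a look-alike that is not wanted: plain ivory cylinder 52 mm in diameter and 52 mm high, with a black wick 9 mm high on top and no orange tip; loose, 110 g. The point is on its axis, 26 mm above its base.
- wax_tea_a_center (a point): wax tea light, a look-alike that is not wanted (one of two alike): thin aluminium cup 38 mm in diameter and 17 mm high, filled with ivory wax, with a black wick 9 mm high; loose, 20 g. The point is on its axis, 8.5 mm above its base.
- wax_tea_b_center (a point): wax tea light, a look-alike that is not wanted (one of two alike): thin aluminium cup 38 mm in diameter and 17 mm high, filled with ivory wax, with a black wick 9 mm high; loose, 20 g. The point is on its axis, 8.5 mm above its base.
Mind the look-alikes: they are no part of the job. What is shaped like the part that bears wax_tea_b_center but yellow is not meant.

How it is judged (in metres and radians):
At the end, for the whole second after the job is handed in: Each LED candle stands in a well of its size: axis within 12 mm of the well centre along the tray's x and y, base within 4 mm of the well floor's height, tilt under 0.12 rad, at rest (under 0.02 m/s), one per well. Each wax candle is within 30 mm of its start, tilt under 0.15 rad (((x of led_big_a_center in the frame of charger between -0.044 and -0.02 m and y of led_big_a_center in the frame of charger between 0.029 and 0.053 m) or (x of led_big_a_center in the frame of charger between -0.044 and -0.02 m and y of led_big_a_center in the frame of charger between -0.053 and -0.029 m)) and z of led_big_a_center in the frame of charger between 0.031 and 0.039 m and angle between each of led_big_a_center, led_big_b_center, led_small_a_center, led_small_b_center's own z axis and vertical below 0.12 rad and linear speed of each of led_big_a, led_big_b, led_small_a, led_small_b below 0.02 m/s and ((x of led_big_b_center in the frame of charger between -0.044 and -0.02 m and y of led_big_b_center in the frame of charger between 0.029 and 0.053 m) or (x of led_big_b_center in the frame of charger between -0.044 and -0.02 m and y of led_big_b_center in the frame of charger between -0.053 and -0.029 m)) and z of led_big_b_center in the frame of charger between 0.031 and 0.039 m and ((x of led_small_a_center in the frame of charger between 0.029 and 0.053 m and y of led_small_a_center in the frame of charger between 0.029 and 0.053 m) or (x of led_small_a_center in the frame of charger between 0.029 and 0.053 m and y of led_small_a_center in the frame of charger between -0.053 and -0.029 m)) and z of led_small_a_center in the frame of charger between 0.023 and 0.031 m and ((x of led_small_b_center in the frame of charger between 0.029 and 0.053 m and y of led_small_b_center in the frame of charger between 0.029 and 0.053 m) or (x of led_small_b_center in the frame of charger between 0.029 and 0.053 m and y of led_small_b_center in the frame of charger between -0.053 and -0.029 m)) and z of led_small_b_center in the frame of charger between 0.023 and 0.031 m and distance of each of wax_votive_center, wax_tea_a_center, wax_tea_b_center from where it was at the start of the episode below 0.03 m and angle between each of wax_votive_center, wax_tea_a_center, wax_tea_b_center's own z axis and vertical below 0.15 rad); the robot touches nothing.
It fails at once if the wax votive candle is shifted by more than 30 mm or tipped (distance of wax_votive_center from where it was at the start of the episode above 0.03 m or angle between wax_votive_center's own z axis and vertical above 0.5 rad).
It fails at once if a wax tea light is shifted by more than 30 mm or tipped (distance of wax_tea_a_center from where it was at the start of the episode above 0.03 m or angle between wax_tea_a_center's own z axis and vertical above 0.5 rad).
It fails at once if the other wax tea light is shifted by more than 30 mm or tipped (distance of wax_tea_b_center from where it was at the start of the episode above 0.03 m or angle between wax_tea_b_center's own z axis and vertical above 0.5 rad).
It also fails if it takes over 104 s, if anything falls off the work surface, if the arm or the gripper's body presses on something with over 40 N, if the wrist force passes 120 N, or if a joint passes its speed limit or range.

## Working session

There is one attempt and no reset: what is moved stays moved. The work goes in short steps, Python scripts to look and compute and a shell command to move; the robot and the scene stay as the last step left them, time stands still between calls to the robot, and variables do not carry over. Pictures are saved under pics/ and viewed, about 12 in all and at most 16, crops included, and the job is handed in when it is done.

```bash
ls; mkdir -p pics; python3 - <<'E'
from cell import readout, imaging
import cv2
print(readout.read_state())
for n in("top","side"):
    s=imaging.snapshot(n); cv2.imwrite(f"pics/{n}0.png",s["image"][:,:,::-1])
    print(n,s["camera_matrix"],s["distortion"],s["position"],s["orientation"])
E
```

```text
pics
{'clock': 0.0, 'joints': array([ 9.57251360e+01,  2.33992787e+00,  4.80147142e+00, -2.86627313e-02,
       -9.25610790e+01, -1.91201518e+01]), 'dq': array([-0.04339407, -0.00495487, -0.04281686,  0.00788227, -0.05961308,
       -0.00327028]), 'joint_efforts': array([ 1.78264188e-03, -3.68211186e+01,  3.47406042e+01,  6.93172574e+00,
       -5.36806241e-03,  6.16112430e-06]), 'ee_pos': array([0.13881671, 0.58334158, 0.20945093]), 'eef_rot': array([  93.06960999,   89.89642737, -100.32414993]), 'ft_force': array([-0.10810304, -0.67862611,  1.01768309]), 'ft_torque': array([-0.04153973, -0.02053041,  0.02672531]), 'finger_gap': 0.08521194046359878}
top [[537.71045888   0.         321.64050241]
 [  0.         537.71045888 243.68038305]
 [  0.           0.           1.        ]] [0.04689485 0.         0.         0.         0.        ] [ 0.3165966  -0.00161866  1.03155348] [-168.63065387   -0.41039932  -91.3586236 ]
side [[469.65382465   0.         322.45904516]
 [  0.         469.65382465 242.0295494 ]
 [  0.           0.           1.        ]] [-0.02287766  0.          0.          0.          0.        ] [ 0.2681496  -0.49939316  0.587434  ] [-134.390807     -0.59307852  -25.04626925]
```

View pics/top0.png

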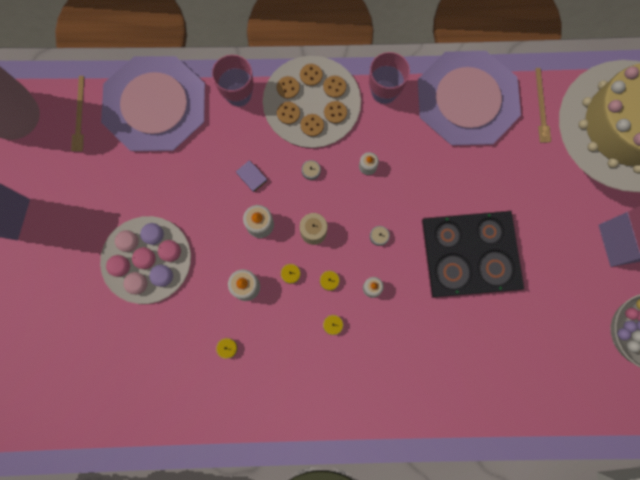

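View pics/side0.png

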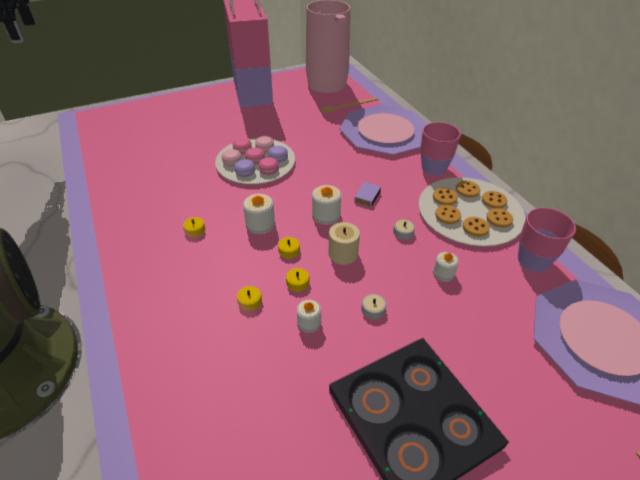

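The top view shows the big LEDs at (258,220) and (242,285), the small LEDs at (369,162) and (373,288), the votive at (313,228), and the tea lights at (311,170) and (380,236). The tray is at (472,254), with its large wells on the near side at (453,272) and (496,268). The yellow cups are clutter.

```bash
cat > h.py <<'E'
import numpy as np, cv2
from scipy.spatial.transform import Rotation as R
from cell import imaging, readout
def ray(s,px,z):
    K=np.array(s["camera_matrix"]);u=cv2.undistortPoints(np.array(px,float).reshape(-1,1,2),K,np.array(s["distortion"])).reshape(-1,2)
    M=R.from_euler('xyz',s["orientation"],degrees=True).as_matrix()
    d=np.c_[u,np.ones(len(u))]@M.T; p=np.array(s["position"])
    return (p+d*((z-p[2])/d[:,2])[:,None])[:,:2]
def px(s,P):
    M=R.from_euler('xyz',s["orientation"],degrees=True).as_matrix()
    q=(np.atleast_2d(P)-s["position"])@M
    return cv2.projectPoints(q,np.zeros(3),np.zeros(3),np.array(s["camera_matrix"]),np.array(s["distortion"]))[0].reshape(-1,2)
def blobs(mask,amin=15):
    n,l,st,c=cv2.connectedComponentsWithStats(mask.astype(np.uint8))
    return [(c[i],st[i]) for i in range(1,n) if st[i][4]>=amin]
E
python3 - <<'E'
from h import *
for n in("top","side"):
    s=imaging.snapshot(n); hsv=cv2.cvtColor(s["image"],cv2.COLOR_RGB2HSV)
    m=cv2.inRange(hsv,(3,170,110),(18,255,255))
    print(n)
    for c,st in blobs(m): 
        if 230<c[1]<480 and n=="top" or 150<c[1]<340 or n=="top": print(c.round(1),st, [ray(s,c,z).round(4)[0] for z in(.045,.06)])
    # tray: dark mask
    d=(s["image"].max(2)<60).astype(np.uint8)
    d=cv2.morphologyEx(d,cv2.MORPH_CLOSE,np.ones((9,9)))
    cs=[c for c in cv2.findContours(d,cv2.RETR_EXTERNAL,cv2.CHAIN_APPROX_NONE)[0] if 4000<cv2.contourArea(c)<40000]
    for c in cs:
        x,y,w,h=cv2.boundingRect(c)
        if x<300: continue
        print("dark",x,y,w,h)
        if n=="top":
            P=ray(s,c.reshape(-1,2),.02).astype(np.float32); print(cv2.minAreaRect(P))
        mm=np.zeros_like(d); cv2.drawContours(mm,[cv2.convexHull(c)],-1,1,-1); mm=cv2.erode(mm,np.ones((9,9)))
        a=s["image"].astype(int); r=((a[:,:,0]-a[:,:,2]>30)&(mm>0)).astype(np.uint8)
        r=cv2.dilate(r,np.ones((3,3)))
        for q in cv2.findContours(r,cv2.RETR_EXTERNAL,cv2.CHAIN_APPROX_NONE)[0]:
            if cv2.contourArea(q)>100:
                e=cv2.fitEllipse(q); print("ring",np.round(e[0],1),np.round(e[1],1),ray(s,e[0],.008).round(4)[0])
E
```

```text
top
[369.  159.1] [367 157   5   5  21] [array([ 0.6793, -0.1088]), array([ 0.6737, -0.1071])]
[256.3 217.4] [252 213  10  10  74] [array([0.5681, 0.1086]), array([0.5643, 0.1069])]
[241.1 282.9] [237 278  10  11  76] [array([0.4444, 0.1365]), array([0.4424, 0.1344])]
[373.2 285.4] [371 283   5   6  25] [array([ 0.4342, -0.1065]), array([ 0.4324, -0.1049])]
dark 423 212 101 85
((0.4945266842842102, -0.30040639638900757), (0.15182903409004211, 0.17212951183319092), 3.7490622997283936)
ring [452.2 271.7] [20.2 20.8] [ 0.4617 -0.263 ]
ring [494.9 268.1] [19.8 21.1] [ 0.4669 -0.3452]
ring [447.3 234.8] [15.  15.7] [ 0.5344 -0.2587]
ring [489.2 231.1] [14.8 15.8] [ 0.54   -0.3405]
side
[468.9 188.9] [460 182  19  14 178] [array([0.8193, 0.0157]), array([0.8041, 0.0015])]
[326.3 190.9] [321 187  12   9  75] [array([0.5719, 0.1203]), array([0.5635, 0.1032])]
[447.1 205.3] [435 189  24  33 418] [array([ 0.7529, -0.0069]), array([ 0.7395, -0.0206])]
[497.5 209. ] [484 192  28  34 460] [array([ 0.8299, -0.053 ]), array([ 0.8143, -0.0654])]
[257.4 199.8] [252 196  12   9  81] [array([0.4466, 0.1484]), array([0.4417, 0.1305])]
[476.2 226.3] [465 218  23  17 251] [array([ 0.7653, -0.0743]), array([ 0.7515, -0.0861])]
[448.  256.5] [444 253   9   8  49] [array([ 0.6777, -0.1136]), array([ 0.6664, -0.1243])]
[308.3 306.2] [304 303  10   8  60] [array([ 0.4329, -0.1116]), array([ 0.4283, -0.1223])]
dark 330 339 178 141
ring [412.7 456.3] [29.8 33.6] [ 0.4666 -0.3467]
ring [459.6 427.9] [21.  24.8] [ 0.5399 -0.3419]
ring [375.4 400.5] [26.8 29.6] [ 0.4614 -0.2646]
ring [420.3 376.5] [18.9 22.1] [ 0.5347 -0.2598]
```

```bash
python3 - <<'E'
from h import *
st=readout.read_state()
M=R.from_euler('xyz',st["eef_rot"],degrees=True).as_matrix();print(M.round(3),"jaw angle",np.degrees(np.arctan2(M[1,1],M[0,1])))
s=imaging.snapshot("top")
print(ray(s,[[313,222]],.052),ray(s,[[311,169],[380,235]],.017),ray(s,[[252,174],[290,273],[330,280]],.017))
p=st["ee_pos"]; print(p)
for n,q in dict(bigA=(.565,.106),bigB=(.442,.133),sA=(.679,-.110),sB=(.434,-.1085)).items(): print(n,((np.array(q)-p[:2])/.15).round(3))
E
```

```text
[[-0.    -0.232 -0.973]
 [-0.001 -0.973  0.232]
 [-1.     0.001 -0.   ]] jaw angle -103.39574675024423
[[0.55511668 0.00189475]] [[ 0.67145847  0.00374651]
 [ 0.53496249 -0.12681287]] [[ 0.66348525  0.12018989]
 [ 0.46484062  0.04780659]
 [ 0.44970616 -0.02792122]]
[0.13890768 0.58347073 0.20986309]
bigA [ 2.841 -3.183]
bigB [ 2.021 -3.003]
sA [ 3.601 -4.623]
sB [ 1.967 -4.613]
```

```bash
python3 -m jog '[[0.71,-0.796,0,0,0,-0.311,100],[0.71,-0.796,0,0,0,-0.311,100],[0.71,-0.796,0,0,0,-0.311,100],[0.71,-0.796,0,0,0,-0.311,100],[0.71,-0.796,0,0,0,-0.311,100],[0.71,-0.796,0,0,0,-0.311,100]]' 30
python3 -m jog '[[0.71,-0.796,0,0,0,0,100],[0.71,-0.796,0,0,0,0,100],[0.71,-0.796,0,0,0,0,100],[0.71,-0.796,0,0,0,0,100],[0.71,-0.796,0,0,0,0,100]]'
python3 -m jog '[[0.71,-0.796,0,0,0,0,100],[0.71,-0.796,0,0,0,0,100],[0.71,-0.796,0,0,0,0,100],[0.71,-0.796,0,0,0,0,100],[0.71,-0.796,0,0,0,0,100]]'
python3 -m jog '[[0.71,-0.796,0,0,0,0,100],[0.71,-0.796,0,0,0,0,100],[0.71,-0.796,0,0,0,0,100],[0.71,-0.796,0,0,0,0,100],[0.71,-0.796,0,0,0,0,100],[0.71,-0.796,0,0,0,0,100]]'
python3 - <<'E'
from h import *
print(readout.read_state()['joints'])
for n in("top","side"):
    s=imaging.snapshot(n); cv2.imwrite(f"pics/{n}1.png",s["image"][:,:,::-1])
E
```

```text
clock: 0.75
ee_pos: [0.2466, 0.4633, 0.2111]
eef_rot: [-54.9, 89.9, 83.6]
ft_force: [0.6, 0.4, -1.0]
finger_gap: 0.0852
clock: 1.17
ee_pos: [0.3544, 0.3421, 0.2109]
eef_rot: [-162.9, 89.9, -24.5]
ft_force: [-0.7, 0.5, -1.2]
finger_gap: 0.0853
clock: 1.58
ee_pos: [0.4609, 0.2224, 0.21]
eef_rot: [120.0, 89.9, -101.6]
ft_force: [0.4, 1.1, -0.9]
finger_gap: 0.0854
clock: 2.08
ee_pos: [0.5656, 0.1057, 0.2091]
eef_rot: [64.5, 89.9, -157.0]
ft_force: [-0.7, 0.8, -0.6]
finger_gap: 0.0853
[ 3.05440571e+01 -1.32039904e+00  1.07510920e+00 -1.77811941e-02
 -9.25304576e+01  1.79814566e+01]
```

View pics/side1.png

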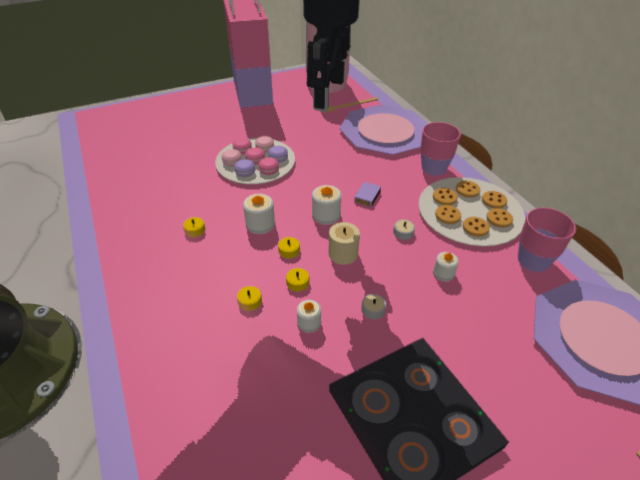

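```bash
python3 - <<'E'
from h import *
for n in("top","side"):
    s=imaging.snapshot(n); p=readout.read_state()['ee_pos']; print(n,px(s,p))
E
```

```text
top [[245.39805191 193.88422699]]
side [[327.30854048 114.49839201]]
```

View pics/top1.png

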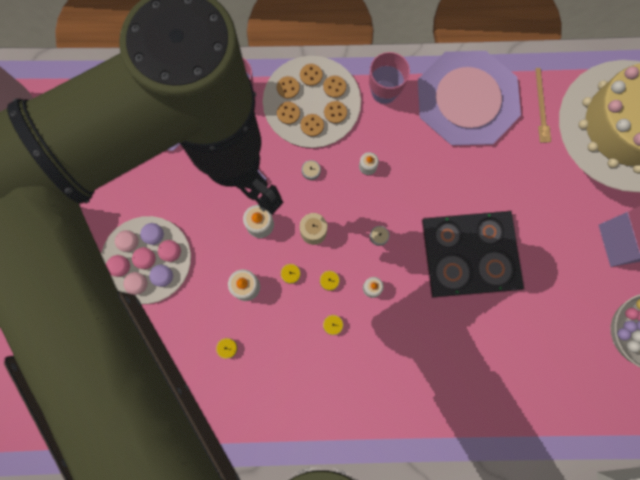

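```bash
python3 -m jog '[[0,0,-0.2,0,0,0,100],[0,0,-0.4,0,0,0,100],[0,0,-0.6,0,0,0,100],[0,0,-0.75,0,0,0,100],[0,0,-0.75,0,0,0,100]]'
python3 -m jog '[[0,0,-0.15,0,0,0,100],[0,0,-0.3,0,0,0,100],[0,0,-0.45,0,0,0,100],[0,0,-0.537,0,0,0,100],[0,0,-0.537,0,0,0,100],[0,0,-0.537,0,0,0,100]]'
python3 - <<'E'
from h import *
s=imaging.snapshot("side"); cv2.imwrite("pics/side2.png",cv2.resize(s["image"][120:320,180:440,::-1],None,fx=3,fy=3))
E
```

```text
clock: 2.7
ee_pos: [0.5616, 0.1066, 0.0923]
eef_rot: [55.5, 89.5, -165.8]
ft_force: [-0.9, 0.4, -0.7]
finger_gap: 0.0853
clock: 3.2
ee_pos: [0.5654, 0.1065, 0.0186]
eef_rot: [-172.4, 89.9, -33.7]
ft_force: [0.6, -0.1, 0.9]
finger_gap: 0.0854
```

View pics/side2.png

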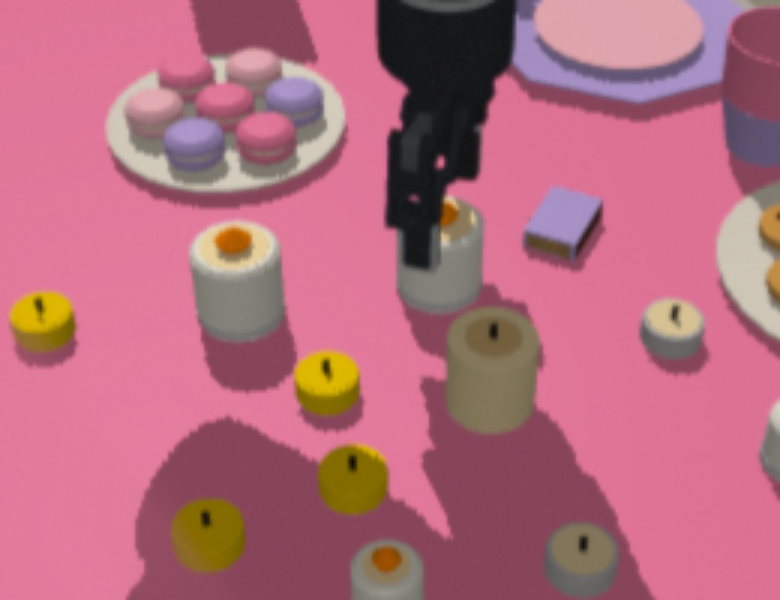

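The fingers straddle big candle A, with the near finger at crop (420,235). Next I close and lift.

```bash
python3 -m jog '[[0,0,0,0,0,0,40],[0,0,0,0,0,0,40],[0,0,0,0,0,0,40],[0,0,0,0,0,0,40],[0,0,0,0,0,0,40],[0,0,0,0,0,0,40],[0,0,0,0,0,0,40],[0,0,0,0,0,0,40],[0,0,0,0,0,0,40],[0,0,0,0,0,0,40]]' 30
python3 -m jog '[[0,0,0.2,0,0,0,40],[0,0,0.4,0,0,0,40],[0,0,0.6,0,0,0,40],[0,0,0.8,0,0,0,40],[0,0,0.95,0,0,0,40],[0,0,0.95,0,0,0,40],[0,0,0.95,0,0,0,40],[0,0,0.95,0,0,0,40]]'
python3 - <<'E'
from h import *
s=imaging.snapshot("side"); cv2.imwrite("pics/side3.png",cv2.resize(s["image"][60:260,180:440,::-1],None,fx=3,fy=3))
E
```

```text
clock: 4.08
ee_pos: [0.5658, 0.1063, 0.0192]
eef_rot: [-125.4, 89.9, 13.3]
ft_force: [-0.8, 0.9, 5.8]
finger_gap: 0.0523
clock: 4.75
ee_pos: [0.5645, 0.1061, 0.1588]
eef_rot: [38.3, 89.9, 176.9]
ft_force: [-0.7, 0.5, -2.0]
finger_gap: 0.0521
```

View pics/side3.png

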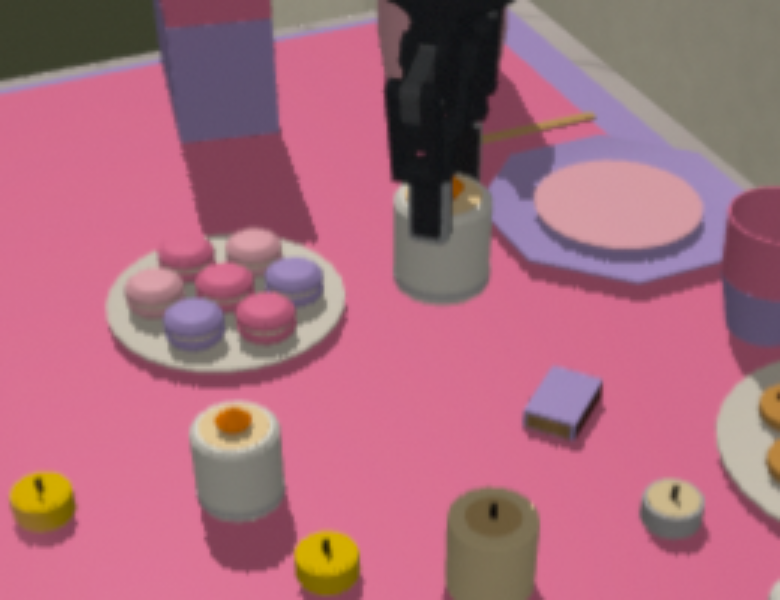

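```bash
for i in 1; do
python3 -m jog '[[-0.05,-0.2,0,0,0,0,40],[-0.1,-0.45,0,0,0,0,40],[-0.163,-0.754,0,0,0,0,40],[-0.163,-0.754,0,0,0,0,40]]'
python3 -m jog '[[-0.05,-0.25,0,0,0,0,40],[-0.1,-0.5,0,0,0,0,40],[-0.163,-0.754,0,0,0,0,40],[-0.163,-0.754,0,0,0,0,40]]'
python3 -m jog '[[-0.05,-0.25,0,0,0,0,40],[-0.1,-0.5,0,0,0,0,40],[-0.163,-0.754,0,0,0,0,40],[-0.163,-0.754,0,0,0,0,40]]'
python3 -m jog '[[-0.05,-0.25,0,0,0,0,40],[-0.1,-0.45,0,0,0,0,40],[-0.14,-0.65,0,0,0,0,40],[-0.163,-0.754,0,0,0,0,40],[-0.163,-0.754,0,0,0,0,40],[-0.163,-0.754,0,0,0,0,40],[-0.163,-0.754,0,0,0,0,40]]'
done
python3 - <<'E'
from h import *
print(readout.read_state()['ee_pos'])
s=imaging.snapshot("side"); cv2.imwrite("pics/side4.png",s["image"][:,:,::-1])
hsv=cv2.cvtColor(s["image"],cv2.COLOR_RGB2HSV)
E
```

```text
clock: 5.13
ee_pos: [0.5388, -0.0115, 0.1589]
eef_rot: [79.1, 89.8, -142.4]
ft_force: [1.1, 1.3, 0.2]
finger_gap: 0.052
clock: 5.47
ee_pos: [0.5139, -0.1251, 0.1588]
eef_rot: [70.9, 89.8, -150.8]
ft_force: [1.1, 1.3, -1.3]
finger_gap: 0.052
clock: 5.8
ee_pos: [0.4891, -0.2381, 0.1584]
eef_rot: [56.9, 89.8, -164.7]
ft_force: [0.1, 1.4, -0.3]
finger_gap: 0.052
clock: 6.38
ee_pos: [0.467, -0.3457, 0.1589]
eef_rot: [12.8, 89.9, 151.4]
ft_force: [0.4, 0.1, -0.7]
finger_gap: 0.0518
[ 0.46700764 -0.34571766  0.15888056]
```

View pics/side4.png

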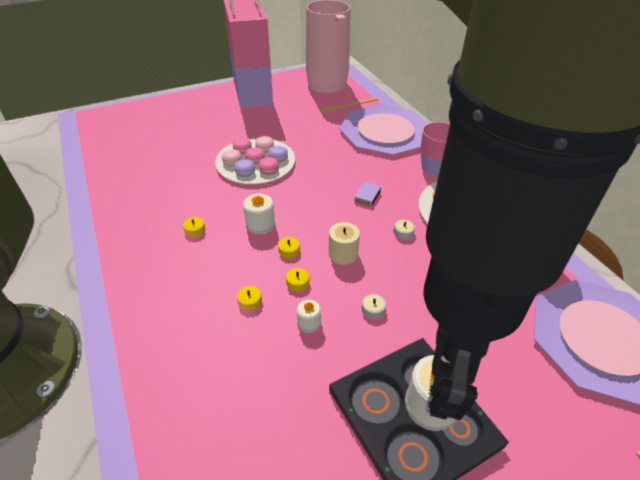

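```bash
python3 -m jog '[[0,0,-0.2,0,0,0,40],[0,0,-0.4,0,0,0,40],[0,0,-0.6,0,0,0,40],[0,0,-0.7,0,0,0,40],[0,0,-0.76,0,0,0,40],[0,0,-0.8,0,0,0,40],[0,0,-0.84,0,0,0,40],[0,0,-0.875,0,0,0,40],[0,0,-0.875,0,0,0,40],[0,0,-0.875,0,0,0,40]]'
python3 - <<'E'
from h import *
for n in("top","side"):
    s=imaging.snapshot(n); cv2.imwrite(f"pics/{n}5.png",s["image"][:,:,::-1])
a=cv2.imread("pics/side5.png")[300:480,310:550]
cv2.imwrite("pics/c5.png",cv2.resize(a,None,fx=3,fy=3))
E
```

```text
clock: 7.27
ee_pos: [0.4676, -0.3464, 0.0293]
eef_rot: [-172.5, 89.9, -33.9]
ft_force: [0.1, 0.2, -0.6]
finger_gap: 0.052
```

View pics/c5.png

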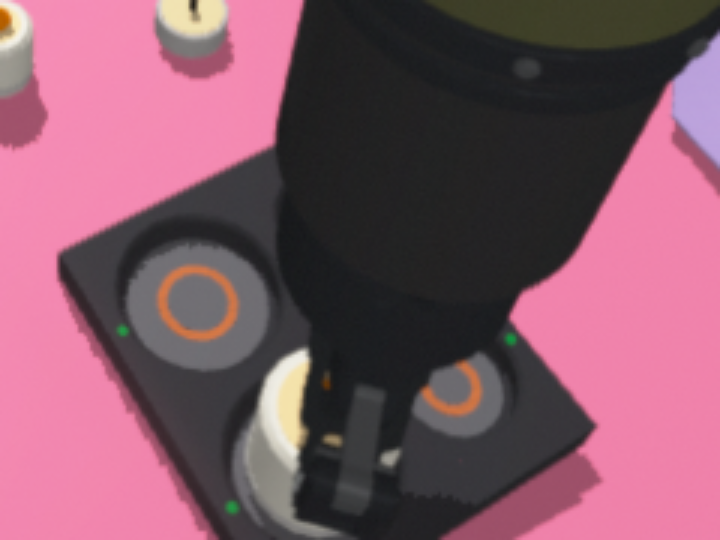

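```bash
python3 -m jog '[[0,0,-0.014,0,0,0,40],[0,0,-0.014,0,0,0,40],[0,0,-0.014,0,0,0,75],[0,0,-0.014,0,0,0,75],[0,0,-0.014,0,0,0,75],[0,0,-0.014,0,0,0,75],[0,0,-0.014,0,0,0,90],[0,0,-0.014,0,0,0,90],[0,0,-0.014,0,0,0,90]]'
python3 -m jog '[[0,0,0.1,0,0,0,90],[0,0,0.3,0,0,0,90],[0,0,0.5,0,0,0,90],[0,0,0.7,0,0,0,90],[0,0,0.9,0,0,0,90],[0,0,0.9,0,0,0,90]]'
python3 -m jog '[[-0.041,0.798,0,0,0,0,100],[-0.041,0.798,0,0,0,0,100],[-0.041,0.798,0,0,0,0,100],[-0.041,0.798,0,0,0,0,100],[-0.041,0.798,0,0,0,0,100]]'
python3 -m jog '[[-0.041,0.798,0,0,0,0,100],[-0.041,0.798,0,0,0,0,100],[-0.041,0.798,0,0,0,0,100],[-0.041,0.798,0,0,0,0,100],[-0.041,0.798,0,0,0,0,100]]'
python3 -m jog '[[-0.041,0.798,0,0,0,0,100],[-0.041,0.798,0,0,0,0,100],[-0.041,0.798,0,0,0,0,100],[-0.041,0.798,0,0,0,0,100],[-0.041,0.798,0,0,0,0,100]]'
python3 -m jog '[[-0.041,0.798,0,0,0,0,100],[-0.041,0.798,0,0,0,0,100],[-0.041,0.798,0,0,0,0,100],[-0.041,0.798,0,0,0,0,100],[-0.041,0.798,0,0,0,0,100],[-0.041,0.798,0,0,0,0,100]]'
python3 - <<'E'
from h import *
s=imaging.snapshot("side"); cv2.imwrite("pics/side6.png",s["image"][:,:,::-1])
for z in(.069,): 
  hsv=cv2.cvtColor(s["image"],cv2.COLOR_RGB2HSV)
  for c,st in blobs(cv2.inRange(hsv,(3,170,110),(18,255,255))):
    if c[1]>150 and c[0]<460: print(c.round(1),st,ray(s,c,.069)[0].round(4))
E
```

```text
clock: 8.12
ee_pos: [0.4672, -0.3464, 0.0265]
eef_rot: [73.0, 90.0, -148.3]
ft_force: [0.1, 0.3, -0.6]
finger_gap: 0.0766
clock: 8.62
ee_pos: [0.4692, -0.3482, 0.1695]
eef_rot: [-173.0, 89.4, -34.3]
ft_force: [0.2, -1.3, 0.7]
finger_gap: 0.0769
clock: 9.03
ee_pos: [0.4614, -0.2251, 0.1621]
eef_rot: [-145.2, 89.9, -6.4]
ft_force: [-0.2, 0.9, -0.9]
finger_gap: 0.0854
clock: 9.45
ee_pos: [0.4552, -0.106, 0.1617]
eef_rot: [-144.7, 90.0, -5.9]
ft_force: [0.4, 0.5, 0.3]
finger_gap: 0.0855
clock: 9.87
ee_pos: [0.449, 0.0131, 0.1614]
eef_rot: [97.0, 90.0, -124.3]
ft_force: [-0.1, -0.7, -0.0]
finger_gap: 0.0854
clock: 10.37
ee_pos: [0.4432, 0.1311, 0.1614]
eef_rot: [109.3, 89.9, -112.1]
ft_force: [0.9, -0.1, 0.2]
finger_gap: 0.0854
[447.5 205.3] [436 189  23  34 389] [ 0.7322 -0.029 ]
[257.4 199.8] [252 196  12   9  81] [0.4387 0.1197]
[448.  256.5] [444 253   9   8  48] [ 0.6597 -0.1306]
[308.3 306.2] [304 303  10   8  60] [ 0.4256 -0.1287]
[375.4 407.9] [364 401  24  12  42] [ 0.4365 -0.2974]
[459.5 430.1] [451 419  19  19  47] [ 0.5096 -0.3606]
[420.9 436.2] [412 427  19  19 292] [ 0.4661 -0.3479]
```

View pics/side6.png

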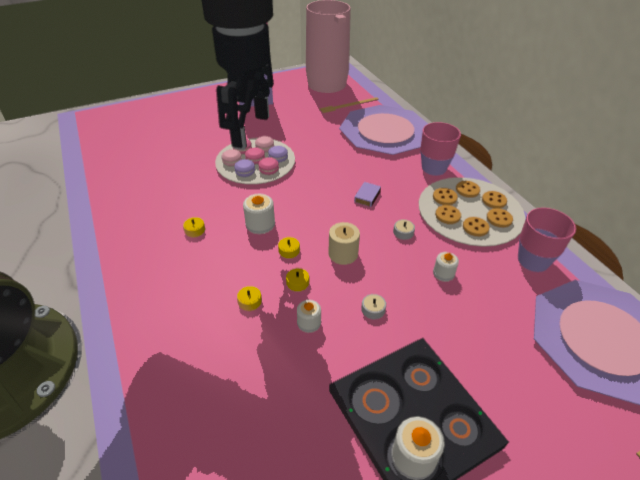

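Big A stands in its well: the flame at (421,436) puts it at (0.466,-0.348), against the well centre at (0.467,-0.346). Big B is next.

```bash
python3 -m jog '[[-0.008,0.01,-0.2,0,0,0,100],[-0.008,0.01,-0.4,0,0,0,100],[-0.008,0.01,-0.6,0,0,0,100],[-0.008,0.01,-0.8,0,0,0,100],[-0.008,0.01,-0.95,0,0,0,100],[-0.008,0.01,-0.95,0,0,0,100],[-0.008,0.01,-0.95,0,0,0,100],[-0.008,0.01,-0.95,0,0,0,40],[-0.008,0.01,-0.95,0,0,0,40],[-0.008,0.01,-0.95,0,0,0,40],[-0.008,0.01,-0.95,0,0,0,40],[-0.008,0.01,-0.95,0,0,0,40],[-0.008,0.01,-0.95,0,0,0,40],[-0.008,0.01,-0.95,0,0,0,40],[-0.008,0.01,-0.95,0,0,0,40],[-0.008,0.01,-0.95,0,0,0,40],[-0.008,0.01,-0.95,0,0,0,40]]' 30
python3 -m jog '[[0,0,0.2,0,0,0,40],[0,0,0.4,0,0,0,40],[0,0,0.6,0,0,0,40],[0,0,0.8,0,0,0,40],[0,0,0.95,0,0,0,40],[0,0,0.95,0,0,0,40],[0,0,0.95,0,0,0,40],[0,0,0.95,0,0,0,40]]'
python3 -m jog '[[0.01,-0.2,0,0,0,0,40],[0.02,-0.45,0,0,0,0,40],[0.03,-0.7,0,0,0,0,40],[0.045,-0.89,0,0,0,0,40],[0.045,-0.89,0,0,0,0,40]]'
python3 -m jog '[[0.01,-0.2,0,0,0,0,40],[0.02,-0.45,0,0,0,0,40],[0.03,-0.7,0,0,0,0,40],[0.045,-0.88,0,0,0,0,40],[0.045,-0.88,0,0,0,0,40]]'
python3 -m jog '[[0.01,-0.2,0,0,0,0,40],[0.02,-0.45,0,0,0,0,40],[0.03,-0.7,0,0,0,0,40],[0.04,-0.8,0,0,0,0,40],[0.045,-0.88,0,0,0,0,40],[0.045,-0.88,0,0,0,0,40],[0.045,-0.88,0,0,0,0,40],[0.045,-0.88,0,0,0,0,40]]'
```

```text
clock: 11.83
ee_pos: [0.4427, 0.1344, 0.0214]
eef_rot: [-122.1, 89.8, 16.5]
ft_force: [-1.6, -0.9, 6.2]
finger_gap: 0.0519
clock: 12.5
ee_pos: [0.4409, 0.1341, 0.1609]
eef_rot: [35.2, 89.9, 173.8]
ft_force: [-0.1, 0.4, -1.1]
finger_gap: 0.0515
clock: 12.92
ee_pos: [0.4474, -0.0034, 0.1603]
eef_rot: [79.8, 89.8, -141.8]
ft_force: [-1.2, -0.2, -1.6]
finger_gap: 0.0515
clock: 13.33
ee_pos: [0.4539, -0.1351, 0.1598]
eef_rot: [58.8, 89.8, -162.8]
ft_force: [0.7, 0.2, -1.8]
finger_gap: 0.0519
clock: 14.0
ee_pos: [0.4616, -0.2626, 0.1611]
eef_rot: [10.5, 90.0, 149.2]
ft_force: [0.7, 0.4, -0.3]
finger_gap: 0.0518
```

```bash
python3 -m jog '[[0,-0.006,-0.2,0,0,0,40],[0,-0.006,-0.4,0,0,0,40],[0,-0.006,-0.6,0,0,0,40],[0,-0.006,-0.7,0,0,0,40],[0,-0.006,-0.76,0,0,0,40],[0,-0.006,-0.8,0,0,0,40],[0,-0.006,-0.84,0,0,0,40],[0,-0.006,-0.885,0,0,0,40],[0,-0.006,-0.885,0,0,0,40],[0,-0.006,-0.885,0,0,0,40],[0,-0.006,-0.885,0,0,0,75],[0,-0.006,-0.885,0,0,0,75],[0,-0.006,-0.885,0,0,0,75],[0,-0.006,-0.885,0,0,0,75],[0,-0.006,-0.885,0,0,0,90],[0,-0.006,-0.885,0,0,0,90],[0,-0.006,-0.885,0,0,0,90]]'
python3 -m jog '[[0,0,0.1,0,0,0,90],[0,0,0.3,0,0,0,90],[0,0,0.5,0,0,0,90],[0,0,0.7,0,0,0,90],[0,0,0.7,0,0,0,90]]'
python3 -m jog '[[-0.09,0.3,0,0,0,0,75],[-0.184,0.6,0,0,0,0,75],[-0.184,0.98,0,0,0,0,75],[-0.184,1,0,0,0,0,75],[-0.184,1,0,0,0,0,75]]'
python3 -m jog '[[0,0.035,0,0,0,0,75],[0,0.035,0,0,0,0,75],[0,0.035,0,0,0,0,75]]'
python3 - <<'E'
from h import *
s=imaging.snapshot("side"); cv2.imwrite("pics/side7.png",s["image"][:,:,::-1])
hsv=cv2.cvtColor(s["image"],cv2.COLOR_RGB2HSV)
for c,st in blobs(cv2.inRange(hsv,(3,170,110),(18,255,255))):
    if c[1]>150 and c[0]<460: print(c.round(1),st,ray(s,c,.069)[0].round(4))
E
```

```text
clock: 15.42
ee_pos: [0.4616, -0.2645, 0.0288]
eef_rot: [116.4, 90.0, -105.0]
ft_force: [-0.3, 0.2, -0.1]
finger_gap: 0.0768
clock: 15.83
ee_pos: [0.4642, -0.266, 0.1413]
eef_rot: [-165.1, 89.4, -26.5]
ft_force: [0.1, 0.4, 0.7]
finger_gap: 0.0768
clock: 16.25
ee_pos: [0.4341, -0.1107, 0.1341]
eef_rot: [-105.1, 89.9, 33.8]
ft_force: [0.2, -1.3, -0.1]
finger_gap: 0.064
clock: 16.5
ee_pos: [0.4341, -0.1095, 0.1337]
eef_rot: [88.0, 90.0, -133.4]
ft_force: [0.4, 0.2, -0.3]
finger_gap: 0.0639
[448.1 205.3] [437 189  22  33 354] [ 0.7329 -0.0295]
[448.  256.5] [444 253   9   8  48] [ 0.6597 -0.1306]
[308.3 306.2] [304 303  10   8  60] [ 0.4256 -0.1287]
[380.9 378.1] [372 370  18  17 223] [ 0.4617 -0.2666]
[459.6 429.5] [451 419  19  19  50] [ 0.5101 -0.3601]
[420.8 436.2] [412 427  19  19 293] [ 0.466  -0.3479]
```

View pics/side7.png

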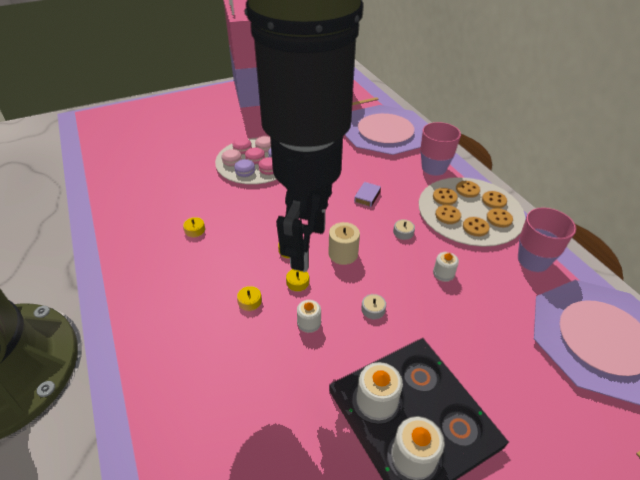

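Both big candles sit upright: big B measures (0.462,-0.267) against its well at (0.462,-0.264). Small B is next.

```bash
python3 -m jog '[[0,0.005,-0.2,0,0,0,75],[0,0.005,-0.4,0,0,0,75],[0,0.005,-0.6,0,0,0,75],[0,0.005,-0.75,0,0,0,75],[0,0.005,-0.825,0,0,0,75],[0,0.005,-0.825,0,0,0,75],[0,0.005,-0.825,0,0,0,75],[0,0.005,-0.825,0,0,0,20],[0,0.005,-0.825,0,0,0,20],[0,0.005,-0.825,0,0,0,20],[0,0.005,-0.825,0,0,0,20],[0,0.005,-0.825,0,0,0,20],[0,0.005,-0.825,0,0,0,20],[0,0.005,-0.825,0,0,0,20],[0,0.005,-0.825,0,0,0,20],[0,0.005,-0.825,0,0,0,20]]' 25
python3 -m jog '[[0,0,0.2,0,0,0,20],[0,0,0.4,0,0,0,20],[0,0,0.6,0,0,0,20],[0,0,0.8,0,0,0,20],[0,0,0.85,0,0,0,20],[0,0,0.85,0,0,0,20],[0,0,0.85,0,0,0,20]]'
python3 - <<'E'
from h import *
s=imaging.snapshot("side"); cv2.imwrite("pics/side8.png",cv2.resize(s["image"][150:350,200:460,::-1],None,fx=3,fy=3))
E
```

```text
clock: 17.88
ee_pos: [0.4353, -0.1085, 0.012]
eef_rot: [-148.2, 89.8, -9.6]
ft_force: [-2.2, -0.2, 6.2]
finger_gap: 0.0335
clock: 18.47
ee_pos: [0.434, -0.1081, 0.1371]
eef_rot: [-52.5, 90.0, 86.1]
ft_force: [0.2, -0.3, -1.6]
finger_gap: 0.0331
```

View pics/side8.png

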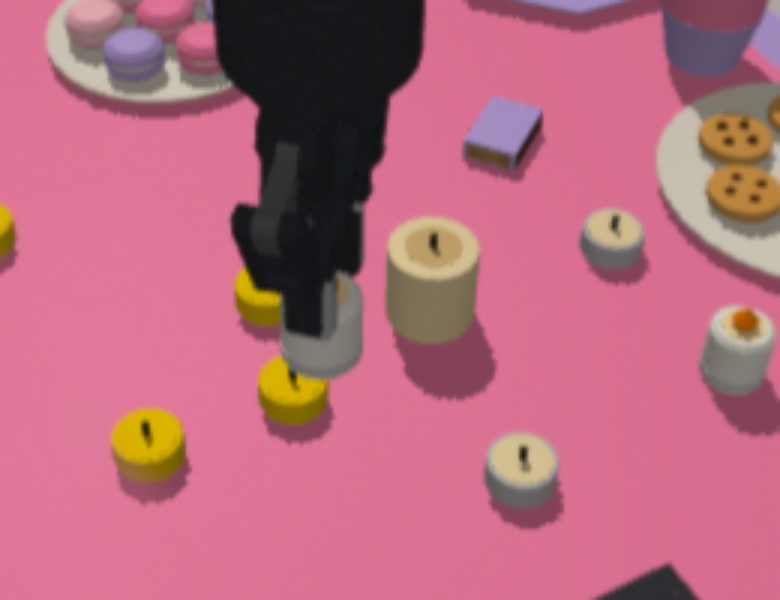

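Small B is held upright at crop (320,330), so I carry it to the far small well.

```bash
python3 -m jog '[[0.1,-0.2,0,0,0,0,20],[0.2,-0.45,0,0,0,0,20],[0.3,-0.65,0,0,0,0,20],[0.353,-0.777,0,0,0,0,20],[0.353,-0.777,0,0,0,0,20]]'
python3 -m jog '[[0.1,-0.2,0,0,0,0,20],[0.2,-0.45,0,0,0,0,20],[0.3,-0.65,0,0,0,0,20],[0.353,-0.777,0,0,0,0,20],[0.353,-0.777,0,0,0,0,20],[0.353,-0.777,0,0,0,0,20],[0.353,-0.777,0,0,0,0,20]]'
python3 -m jog '[[0,0,-0.2,0,0,0,20],[0,0,-0.4,0,0,0,20],[0,0,-0.55,0,0,0,20],[0,0,-0.62,0,0,0,20],[0,0,-0.67,0,0,0,20],[0,0,-0.72,0,0,0,20],[0,0,-0.76,0,0,0,20],[0,0,-0.78,0,0,0,20],[0,0,-0.78,0,0,0,20],[0,0,-0.78,0,0,0,20]]'
python3 - <<'E'
from h import *
s=imaging.snapshot("side"); cv2.imwrite("pics/side9.png",cv2.resize(s["image"][280:480,310:570,::-1],None,fx=3,fy=3))
E
```

```text
clock: 18.93
ee_pos: [0.4863, -0.2276, 0.1341]
eef_rot: [38.8, 89.7, 177.2]
ft_force: [-0.3, 0.7, -1.3]
finger_gap: 0.0332
clock: 19.52
ee_pos: [0.5393, -0.3407, 0.1361]
eef_rot: [17.1, 89.9, 155.8]
ft_force: [-0.5, -0.0, 0.3]
finger_gap: 0.0329
clock: 20.35
ee_pos: [0.5403, -0.3417, 0.0213]
eef_rot: [-174.8, 89.9, -36.2]
ft_force: [-0.2, -0.2, 0.7]
finger_gap: 0.0331
```

View pics/side9.png

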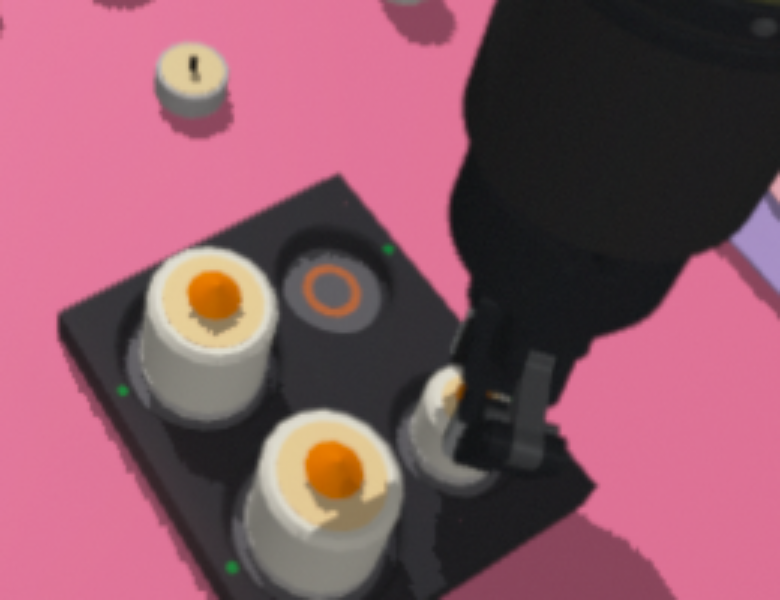

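```bash
python3 -m jog '[[0,0,-0.01,0,0,0,20],[0,0,-0.01,0,0,0,20],[0,0,-0.01,0,0,0,60],[0,0,-0.01,0,0,0,60],[0,0,-0.01,0,0,0,60],[0,0,-0.01,0,0,0,60],[0,0,-0.01,0,0,0,75],[0,0,-0.01,0,0,0,75],[0,0,-0.01,0,0,0,75]]'
python3 -m jog '[[0,0,0.1,0,0,0,75],[0,0,0.3,0,0,0,75],[0,0,0.5,0,0,0,75],[0,0,0.75,0,0,0,75],[0,0,0.75,0,0,0,75],[0,0,0.75,0,0,0,75]]'
python3 -m jog '[[0.463,0.77,0,0,0,0,75],[0.463,0.77,0,0,0,0,75],[0.463,0.77,0,0,0,0,75],[0.463,0.77,0,0,0,0,75],[0.463,0.77,0,0,0,0,75]]'
python3 -m jog '[[0.463,0.77,0,0,0,0,75],[0.463,0.77,0,0,0,0,75],[0.463,0.77,0,0,0,0,75],[0.463,0.77,0,0,0,0,75],[0.463,0.77,0,0,0,0,75],[0.463,0.77,0,0,0,0,75],[0.463,0.77,0,0,0,0,75],[0.463,0.77,0,0,0,0,75]]'
python3 - <<'E'
from h import *
s=imaging.snapshot("side"); cv2.imwrite("pics/side10.png",s["image"][:,:,::-1])
hsv=cv2.cvtColor(s["image"],cv2.COLOR_RGB2HSV)
for c,st in blobs(cv2.inRange(hsv,(3,170,110),(18,255,255))):
    if c[1]>210 and c[0]<480: print(c.round(1),st,ray(s,c,.053)[0].round(4))
E
```

```text
clock: 21.15
ee_pos: [0.5399, -0.3415, 0.019]
eef_rot: [66.2, 90.0, -155.1]
ft_force: [0.1, 0.4, 0.3]
finger_gap: 0.064
clock: 21.65
ee_pos: [0.5414, -0.3422, 0.1352]
eef_rot: [-160.8, 89.6, -22.1]
ft_force: [-0.1, 0.6, -1.3]
finger_gap: 0.0637
clock: 22.07
ee_pos: [0.6102, -0.223, 0.1297]
eef_rot: [20.6, 89.9, 159.5]
ft_force: [-1.0, -0.3, -0.2]
finger_gap: 0.0642
clock: 22.73
ee_pos: [0.6782, -0.112, 0.1315]
eef_rot: [86.2, 90.0, -135.3]
ft_force: [0.1, -0.1, -0.2]
finger_gap: 0.0643
[476.7 226.4] [465 218  23  17 228] [ 0.7586 -0.0812]
[448.  256.5] [444 253   9   8  48] [ 0.6718 -0.1192]
[380.9 378.2] [372 371  18  16 218] [ 0.4676 -0.2596]
[467.7 413.5] [462 408  12  11  97] [ 0.5383 -0.3438]
[421.  436.6] [412 427  19  19 272] [ 0.4721 -0.3437]
```

View pics/side10.png

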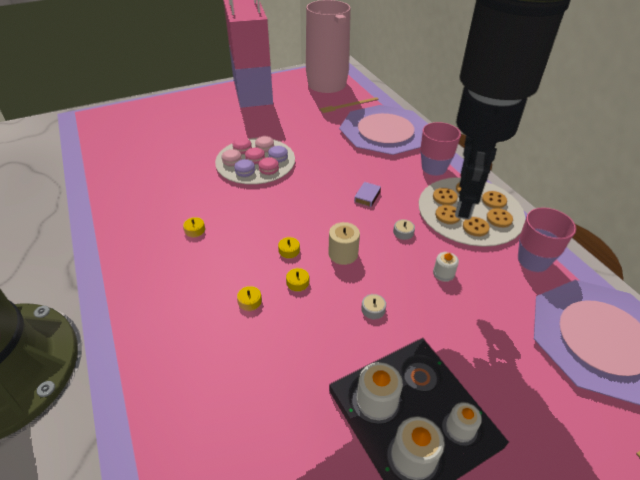

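Small B is seated, measuring (0.538,-0.344) against its well at (0.540,-0.341). The last small candle is at (447,266).

```bash
python3 -m jog '[[0,0.005,-0.2,0,0,0,75],[0,0.005,-0.4,0,0,0,75],[0,0.005,-0.6,0,0,0,75],[0,0.005,-0.75,0,0,0,75],[0,0.005,-0.81,0,0,0,75],[0,0.005,-0.81,0,0,0,75],[0,0.005,-0.81,0,0,0,75],[0,0.005,-0.81,0,0,0,20],[0,0.005,-0.81,0,0,0,20],[0,0.005,-0.81,0,0,0,20],[0,0.005,-0.81,0,0,0,20],[0,0.005,-0.81,0,0,0,20],[0,0.005,-0.81,0,0,0,20],[0,0.005,-0.81,0,0,0,20],[0,0.005,-0.81,0,0,0,20],[0,0.005,-0.81,0,0,0,20]]' 25
python3 -m jog '[[0,0,0.2,0,0,0,20],[0,0,0.4,0,0,0,20],[0,0,0.6,0,0,0,20],[0,0,0.8,0,0,0,20],[0,0,0.85,0,0,0,20],[0,0,0.85,0,0,0,20],[0,0,0.85,0,0,0,20]]'
python3 -m jog '[[-0.2,-0.2,0,0,0,0,20],[-0.4,-0.4,0,0,0,0,20],[-0.6,-0.6,0,0,0,0,20],[-0.8,-0.8,0,0,0,0,20],[-0.955,-0.985,0,0,0,0,20],[-0.955,-0.985,0,0,0,0,20],[-0.955,-0.985,0,0,0,0,20],[-0.955,-0.985,0,0,0,0,20],[-0.955,-0.985,0,0,0,0,20]]'
python3 - <<'E'
from h import *
s=imaging.snapshot("side"); cv2.imwrite("pics/side11.png",cv2.resize(s["image"][280:480,310:570,::-1],None,fx=3,fy=3))
E
```

```text
clock: 24.12
ee_pos: [0.6801, -0.11, 0.0127]
eef_rot: [-150.6, 89.8, -12.0]
ft_force: [-1.7, 0.9, 6.0]
finger_gap: 0.0331
clock: 24.7
ee_pos: [0.6789, -0.1094, 0.1376]
eef_rot: [-87.7, 89.9, 50.9]
ft_force: [0.1, -0.6, -1.3]
finger_gap: 0.0326
clock: 25.45
ee_pos: [0.5357, -0.2567, 0.1363]
eef_rot: [21.9, 89.9, 160.6]
ft_force: [0.2, -0.1, -1.3]
finger_gap: 0.0329
```

View pics/side11.png

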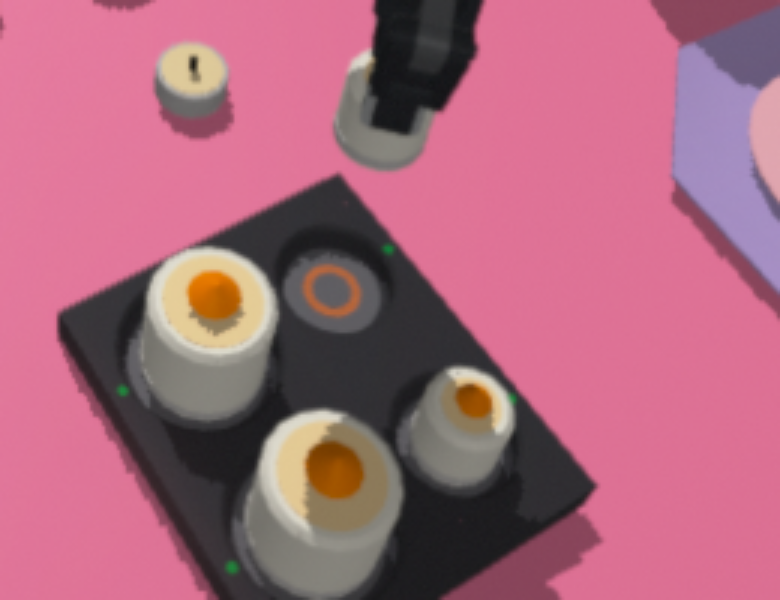

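The last candle is held and hanging upright over the open well, so I lower it.

```bash
python3 -m jog '[[-0.007,-0.015,-0.2,0,0,0,20],[-0.007,-0.015,-0.4,0,0,0,20],[-0.007,-0.015,-0.55,0,0,0,20],[-0.007,-0.015,-0.62,0,0,0,20],[-0.007,-0.015,-0.67,0,0,0,20],[-0.007,-0.015,-0.72,0,0,0,20],[-0.007,-0.015,-0.76,0,0,0,20],[-0.007,-0.015,-0.785,0,0,0,20],[-0.007,-0.015,-0.785,0,0,0,20],[-0.007,-0.015,-0.785,0,0,0,20],[-0.007,-0.015,-0.785,0,0,0,60],[-0.007,-0.015,-0.785,0,0,0,60],[-0.007,-0.015,-0.785,0,0,0,60],[-0.007,-0.015,-0.785,0,0,0,60],[-0.007,-0.015,-0.785,0,0,0,75],[-0.007,-0.015,-0.785,0,0,0,75],[-0.007,-0.015,-0.785,0,0,0,75]]'
python3 -m jog '[[0,0,0.1,0,0,0,75],[0,0,0.3,0,0,0,75],[0,0,0.5,0,0,0,75],[0,0,0.75,0,0,0,75],[0,0,0.95,0,0,0,75],[0,0,0.95,0,0,0,75]]'
python3 -m jog '[[0,0.9,0,0,0,0,75],[0,0.9,0,0,0,0,75],[0,0.9,0,0,0,0,75],[0,0.9,0,0,0,0,75],[0,0.9,0,0,0,0,75]]'
python3 -m jog '[[0,0.9,0,0,0,0,75],[0,0.9,0,0,0,0,75],[0,0.9,0,0,0,0,75],[0,0.9,0,0,0,0,75],[0,0.9,0,0,0,0,75],[0,0.9,0,0,0,0,75],[0,0.9,0,0,0,0,75]]'
python3 - <<'E'
from h import *
tz=np.radians(3.65);c0=np.array([.4963,-.3022])
for n in("side","top"):
    s=imaging.snapshot(n); print(n)
    cv2.imwrite(f"pics/{n}12.png",s["image"][:,:,::-1])
    hsv=cv2.cvtColor(s["image"],cv2.COLOR_RGB2HSV)
    for c,st in blobs(cv2.inRange(hsv,(3,170,110),(18,255,255)),30):
        for z in(.053,.069):
            w=ray(s,c,z)[0]-c0; t=np.array([w@[np.cos(tz),np.sin(tz)],w@[-np.sin(tz),np.cos(tz)]])
            if abs(t).max()<.07: print(c.round(1),z,"tray frame",t.round(4))
E
```

```text
clock: 26.92
ee_pos: [0.5345, -0.2598, 0.0198]
eef_rot: [99.5, 90.0, -121.9]
ft_force: [-0.6, 0.1, -0.1]
finger_gap: 0.0641
clock: 27.42
ee_pos: [0.5371, -0.2614, 0.1709]
eef_rot: [-162.1, 89.3, -23.5]
ft_force: [-0.0, 0.3, 0.6]
finger_gap: 0.0642
clock: 27.83
ee_pos: [0.5347, -0.1221, 0.1624]
eef_rot: [-107.4, 90.0, 31.5]
ft_force: [0.6, -2.0, 0.3]
finger_gap: 0.0639
clock: 28.42
ee_pos: [0.5346, 0.0091, 0.1622]
eef_rot: [104.8, 90.0, -116.7]
ft_force: [0.3, -0.3, -0.2]
finger_gap: 0.0641
side
[426.2 360.6] 0.053 tray frame [0.0399 0.0374]
[426.2 360.6] 0.069 tray frame [0.0315 0.0308]
[381.  378.6] 0.053 tray frame [-0.0262  0.0438]
[381.  378.6] 0.069 tray frame [-0.0326  0.0371]
[467.4 413.1] 0.053 tray frame [ 0.0393 -0.0437]
[467.4 413.1] 0.069 tray frame [ 0.0309 -0.0478]
[421.1 437.3] 0.053 tray frame [-0.0273 -0.0406]
[421.1 437.3] 0.069 tray frame [-0.0336 -0.0448]
top
[505.5 263.1] 0.053 tray frame [-0.0301 -0.0462]
[505.5 263.1] 0.069 tray frame [-0.0322 -0.0403]
[460.5 266.5] 0.053 tray frame [-0.0293  0.0366]
[460.5 266.5] 0.069 tray frame [-0.0314  0.0411]
```

View pics/side12.png

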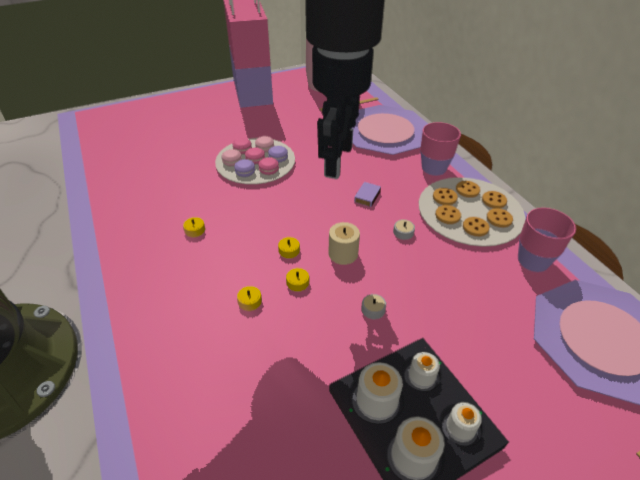

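All four LED candles are in their wells within about 4 mm of centre. The wax candles are at the same pixels as at the start, so I'm handing in.

```bash
python3 -c "
from cell import bot; print(bot.finish_job())"
```

```text
the job is handed in; nothing more can be done
None
```

All four LED candles are standing upright in charging wells of their own size, and I handed the job in at about 28.5 s of the 104 s allowed. The system gave no verdict.

**Candle positions:** In the last pictures, each flame lay within about 4–5 mm of its well centre in tray x and y, against the 12 mm allowed.
- **Large pair:** the side and top views differed by about 4 mm, which fits the calibration error and the flame height I assumed.
- **Small pair:** I confirmed these in the side view only, because their flames fell below my blob-size limit in the top view.

**Depth in the wells:** I did not measure base height directly. The last tool heights and the pictures are consistent with the candles being fully down.

**Wax candles:** The votive and both tea lights are still standing at the same places in the side picture as at the start. I compared them by eye, not by measurement.

**Forces and final state:** The highest force I saw was about 6 N, while gripping. The gripper ended up empty and clear of everything.

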